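# Shift a bench gear selector through its H-gate

## Task

A gear selector stands on the garage bench with its lever in the unmarked slot. Push the lever back out of that slot, across the neutral channel of the H-gate, and fully home into the slot with the green tag, without going into any other marked slot on the way. Only push it with the fingers, gently: do not grip the knob or pull it up, leave it standing in gear, and do not disturb the things lying around.

Things in the scene. Friction and masses are not known exactly. Their poses are not given: they have to be found in the camera images.
- selector: gear selector, fixed to the table: steel base plate 300 x 260 x 10 mm with an aluminium housing 132 x 122 mm under a level steel gate plate, top 98 mm above the table. Origin: middle of its underside, on the table. Its x axis points to its far side, y to its left, z up; turned up to 0.5 rad about the vertical
- gate (a point): middle of the gate plate's top. Neutral channel along the selector's y, 20 mm wide; three columns at y = +26, 0, -26 mm with slots 18 mm wide along x, closed at x = +-36 mm. Five slots: far left (unmarked, where the lever starts), far and near of the middle and right columns (tagged); none near left. Rounded teeth between slots
- pivot (a point): point that the lever turns about, 20 mm above the table under the middle of the gate. The lever's shaft is 12 mm thick; friction holds the lever where it is left
- knob (a point): centre of the lever's black knob, a cylinder 36 mm across and 50 mm tall about the lever's axis, 132 mm from the pivot (152 mm above the table when upright, 137 mm in a corner slot: it rises and sinks as it swings). It moves about 45 mm from column to column, and from neutral to a slot's end; takes 2 to 7 N
- gate_point (a point): point on the lever's axis 77 mm from the pivot, where the shaft passes the gate plate
- shift_side (a joint): sideways lean of the lever, rad: about +0.34 left column, 0 middle column, -0.34 right column (stops at +-0.36). Within about +-0.04 of these it can enter the slots.
- shift_fore (a joint): fore-and-aft lean of the lever, rad: 0 in the middle of the neutral channel (free sideways within about +-0.05), +0.345 fully home in a far slot, -0.345 fully home in a near slot (end stops)
- knob_lift (a joint): how far the knob's lockout is pulled up along the lever, m; 0 at rest (pressed down by a spring of about 8 N), at most 0.02. It must stay down.
- tag_green: Green square plastic tag, 20 x 20 mm and 3 mm thick, fixed flat on the gate plate just beyond the closed end of one slot, 50 mm fore or aft of the plate's middle and in line with that slot; origin at the centre of its underside, 98 mm above the table. Which of the four marked slots it stands at differs from start to start.
- tag_red: Red square plastic tag, 20 x 20 mm and 3 mm thick, fixed flat on the gate plate just beyond the closed end of one slot, 50 mm fore or aft of the plate's middle and in line with that slot; origin at the centre of its underside, 98 mm above the table. Which of the four marked slots it stands at differs from start to start.
- tag_yellow: Yellow square plastic tag, 20 x 20 mm and 3 mm thick, fixed flat on the gate plate just beyond the closed end of one slot, 50 mm fore or aft of the plate's middle and in line with that slot; origin at the centre of its underside, 98 mm above the table. Which of the four marked slots it stands at differs from start to start.
- tag_blue: Blue square plastic tag, 20 x 20 mm and 3 mm thick, fixed flat on the gate plate just beyond the closed end of one slot, 50 mm fore or aft of the plate's middle and in line with that slot; origin at the centre of its underside, 98 mm above the table. Which of the four marked slots it stands at differs from start to start.
- spray_can: bystander: blue-labelled spray can, 52 mm across, 150 mm tall, standing on the near left corner of the selector's base plate; origin at its underside
- socket: bystander: steel socket, 28 mm across, 36 mm tall, on the far left part of the base plate; origin at its underside
- bearing: bystander: ball bearing ring, 48 mm across, 15 mm tall, on the near right part of the base plate; origin at its underside
- wrench: bystander: steel wrench lying on the table, on the left side
- screwdriver: bystander: screwdriver lying on the table, on the left side
- oil_bottle: bystander: yellow bottle, 70 mm across, 170 mm tall, on the right side; origin at its underside
- bolt_cup: bystander: open steel cup, 70 mm across, 70 mm tall, on the right side; origin at its underside

How it is judged:
On the way:
1. the lever is out of the unmarked slot, in the neutral channel (value of joint shift_fore between -0.1 and 0.1 rad), for 0.1 s.
At the end, for the whole second after the job is handed in: the lever stands at rest in the slot with the green tag, leaning at least 0.28 rad of the full 0.345 rad into it (shaft within 29 mm of the tag's centre), the knob down to 4 mm, the seven bystanders within 30 mm of where they stood (horizontal distance between gate_point and tag_green below 0.029 m and (value of joint shift_fore above 0.28 rad or value of joint shift_fore below -0.28 rad) and velocity of joint shift_fore between -0.05 and 0.05 rad/s and value of joint knob_lift below 0.004 m and distance of each of spray_can, socket, bearing, wrench, screwdriver, oil_bottle, bolt_cup from where it was at the start of the episode below 0.03 m); the robot touches nothing.
It fails at once if the lever was pushed into a slot with a red, yellow or blue tag (three quarters in or more) (horizontal distance between gate_point and tag_red below 0.03 m or horizontal distance between gate_point and tag_yellow below 0.03 m or horizontal distance between gate_point and tag_blue below 0.03 m).
It fails at once if the knob was pulled up by more than 8 mm (value of joint knob_lift above 0.008 m).
It fails at once if the knob was gripped or forced: more than 33 N between the fingers and the lever or selector (contact force between the fingers and selector above 33 N).
It fails at once if a bystander was disturbed (moved over 30 mm) (distance of any of spray_can, socket, bearing, wrench, screwdriver, oil_bottle, bolt_cup from where it was at the start of the episode above 0.03 m).
It also fails if it takes over 66 s, if anything falls off the work surface, if the arm or the gripper's body presses on something with over 40 N, if the wrist force passes 120 N, or if a joint passes its speed limit or range.

## Robot

A 6-joint arm with a two-finger parallel gripper is mounted at the origin on the work surface. World frame = base frame: x ahead of the robot, y to its left, z up, the work surface at z = 0. Lengths are in m, angles in rad, forces in N, time in s.
With the tool pointing down it reaches from about 0.35 to 0.775 m from the base axis. Payload 7.3 kg.
Tool frame: the origin (TCP) lies midway between the tips of the shut fingers; the grasp point (between the pads) lies 19 mm behind it; z points along the fingers, y is the direction in which the jaws open and shut (so a half turn about z gives the same grasp; the last joint's range is limited). The gripper opens to 92 mm and grips with 3 to 60 N. Pads are 19 mm wide; open, the fingers measure 130 mm over their backs; the gripper's body (75 mm by 190 mm) begins 47 mm behind the grasp point.
Start: joints at [-1.397, 0.342, 1.524, -0, 1.275, -0.146], TCP at [0.165, -0.498, 0.227] pointing down, gripper open.
Joint ranges: [-2.53, 2.53], [-0.77, 2.02], [0.04, 2.7], [-1, 4.14], [0.28, 2.66], [-3.11, 3.11]. Speed limits (rad/s): [2.57, 2.57, 3.14, 3.14, 3.14, 3.14].

## Interface

Orientations are given as [roll, pitch, yaw] about the fixed x, y, z axes, in that order (R = Rz(yaw) Ry(pitch) Rx(roll)).
In Python, from cell import status, eyes, job gives the robot as it stands.
- The arm moves only by the tool jog_arm, never from a script. Its argument "series" is a list of rows, each a list of 3 entries, a list of its own where there are three numbers: the gripper command: -1 is shut, 1 is fully open, values between are in proportion, then the shift along the tool's x, y, z in m, then the turn, a rotation vector about the tool's x, y, z in rad. In form: [[grip, [x, y, z], [ax, ay, az]], ...]. A call has 1 to 12 rows; each row is the pose to reach, as a shift and turn from the pose commanded when the call began, along the tool's axes at that moment; what a row does not reach only later rows make up. A row lasts 1/12 s, in which the tool goes at most 41.7 mm and 7.16 degrees, less where a joint would pass 70% of its speed; a pose out of reach is approached as far as the arm can. A call with a gripper value outside its range is refused whole. The fingers move at their own pace and stop on an object; "squeeze" is the grip in N (left out, the last holds). Time passes only in rows, so rows that repeat a pose let the fingers close. It gives the time, the measured TCP pose, the force and the opening at its end, in the units of the state.
- status.observe(): the state, without advancing time (a new reading comes with each control period).
- eyes.read_camera(name): name is "side" or "top"; returns a dict with "img" (400x640x3 uint8, red, green, blue), "range_z" (400x640 float32, m along the optical axis (not along the pixel's ray), 0 where there is no reading), "camera_matrix" (3x3 intrinsics, pixels), "T" (4x4, takes a point from camera to world coordinates). Camera axes: x right, y down, z forward; pixel columns grow to the right and rows downward; lengths in m; the calibration is good to about 2 mm. A picture is of the moment at which its call begins.
- job.hand_in(): hands the job in, once; it reports no verdict.
The state is a dict: "time": time; "qpos": joint angles; "qvel": joint speeds; "joint_efforts": joint torques, N m; "tool_pos": TCP position; "tool_rot": TCP orientation; "contact_force": force on the tool from outside, world axes, zero at the start; "torque": the same for the moment, N m; "opening": finger opening in m.
Only numpy, scipy, OpenCV 4.12 (cv2) and the standard library are available. Lean on these libraries where they do the work, as an engineer would, in place of code of your own. Each camera call takes 0.05 s, during which the arm holds its last target.

## Working session

There is one attempt and no reset: what is moved stays moved. The work goes in short steps, Python scripts to look and compute and a tool call to move; the robot and the scene stay as the last step left them, time stands still between calls to the robot, and variables do not carry over. Pictures are saved under pics/ and viewed, and the job is handed in when it is done.

Besides the shell and the picture viewer there is one more tool, called after "Emit:" as a command line: name --argument value ..., lists and objects as JSON in quotes. jog_arm: Moves the arm, as the interface text tells. Its arguments: {"type":"object","properties":{"series":{"type":"array","items":{"type":"array"}},"squeeze":{"type":"number"}},"required":["series"]}

```bash
mkdir -p pics; ls
python3 - <<'E'
from cell import status, eyes
import cv2,numpy as np
s=status.observe();print({k:np.round(v,3).tolist() for k,v in s.items()})
for n in("top","side"):
    c=eyes.read_camera(n);cv2.imwrite(f"pics/{n}0.png",c["img"][:,:,::-1]);np.savez(f"{n}0.npz",**c)
    print(n,np.round(c["camera_matrix"],1).tolist(),np.round(c["T"],3).tolist())
E
```

```text
pics
{'time': 0.0, 'qpos': [-1.397, 0.343, 1.525, -0.0, 1.275, -0.146], 'qvel': [-0.001, 0.001, 0.0, 0.0, -0.0, 0.0], 'joint_efforts': [0.0, -43.124, -24.422, 0.072, 0.056, -0.0], 'tool_pos': [0.165, -0.498, 0.226], 'tool_rot': [-3.14, -0.0, 0.32], 'contact_force': [0.366, -0.197, -0.464], 'torque': [0.022, 0.011, -0.003], 'opening': 0.092}
top [[424.2, 0.0, 316.4], [0.0, 424.2, 201.7], [0.0, 0.0, 1.0]] [[-0.006, -0.998, 0.069, 0.439], [-1.0, 0.006, -0.001, 0.009], [0.0, -0.069, -0.998, 1.421], [0.0, 0.0, 0.0, 1.0]]
side [[464.1, 0.0, 318.3], [0.0, 464.1, 199.3], [0.0, 0.0, 1.0]] [[-0.942, -0.225, 0.25, 0.217], [-0.336, 0.665, -0.667, 0.887], [-0.016, -0.712, -0.702, 1.065], [0.0, 0.0, 0.0, 1.0]]
```

View pics/top0.png

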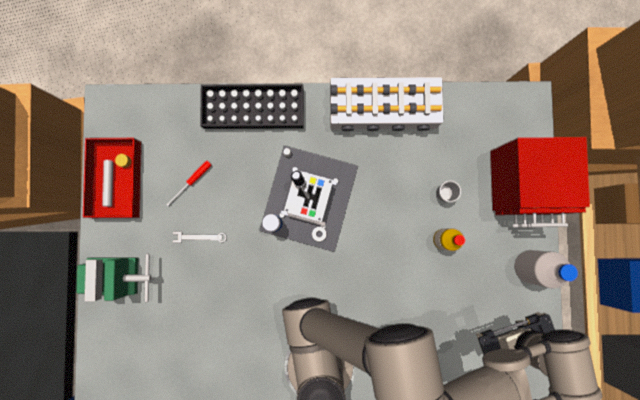

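View pics/side0.png

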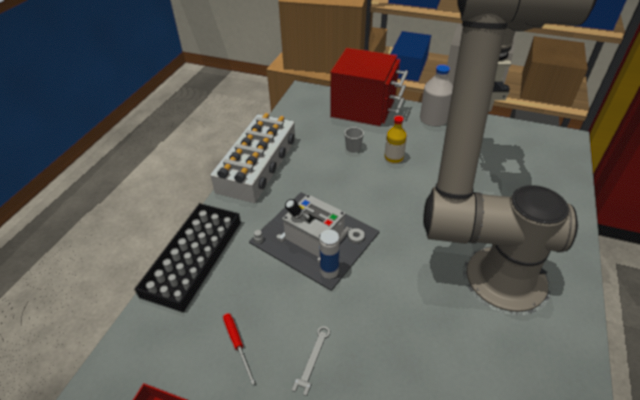

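```bash
cat > h.py <<'E'
import numpy as np,cv2
def ray(c,u,v,z):
    K=c["camera_matrix"];T=c["T"];d=T[:3,:3]@np.linalg.solve(K,[u,v,1.]);o=T[:3,3];return o+d*(z-o[2])/d[2]
def proj(c,p):
    T=c["T"];q=T[:3,:3].T@(np.asarray(p)-T[:3,3]);w=c["camera_matrix"]@q;return w[:2]/w[2]
E
python3 - <<'E'
import numpy as np,cv2
from h import *
for n,roi in(("top",(285,170,340,225)),("side",(280,190,350,235))):
    c=np.load(n+"0.npz");hsv=cv2.cvtColor(c["img"],cv2.COLOR_RGB2HSV)
    x0,y0,x1,y1=roi
    for col,(a,b) in dict(red=(-8,8),yellow=(22,35),green=(45,80),blue=(100,125)).items():
        H=hsv[...,0].astype(int);H=np.where(H>170,H-180,H)
        m=(H>=a)&(H<=b)&(hsv[...,1]>130)&(hsv[...,2]>60)
        mm=np.zeros_like(m);mm[y0:y1,x0:x1]=m[y0:y1,x0:x1]
        k,l,st,ce=cv2.connectedComponentsWithStats(mm.astype(np.uint8))
        for i in range(1,k):
            if st[i,4]>4: print(n,col,st[i,4],ce[i].round(1),ray(c,*ce[i],.101).round(4))
    im=c["img"][y0-25:y1+25,x0-30:x1+30,::-1]
    cv2.imwrite(f"pics/{n}z.png",cv2.resize(im,None,fx=6,fy=6,interpolation=cv2.INTER_CUBIC)[:600,:800])
E
```

```text
top red 28 [303.6 210.8] [0.5028 0.0477 0.101 ]
top yellow 28 [312.4 180.2] [0.5982 0.0198 0.101 ]
top green 22 [311.7 213. ] [0.4955 0.0224 0.101 ]
top blue 26 [320.4 182.4] [ 0.5913 -0.0053  0.101 ]
side red 27 [327.8 221.9] [0.504  0.0491 0.101 ]
side yellow 9 [301.  206.9] [0.597  0.0181 0.101 ]
side green 17 [333.2 216.5] [0.4963 0.0244 0.101 ]
side blue 19 [305.1 202.4] [ 0.5922 -0.0029  0.101 ]
```

View pics/topz.png

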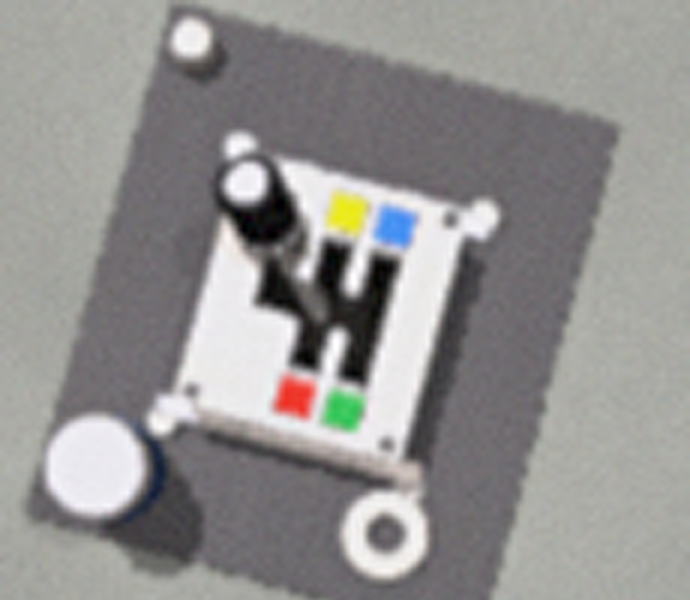

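View pics/sidez.png

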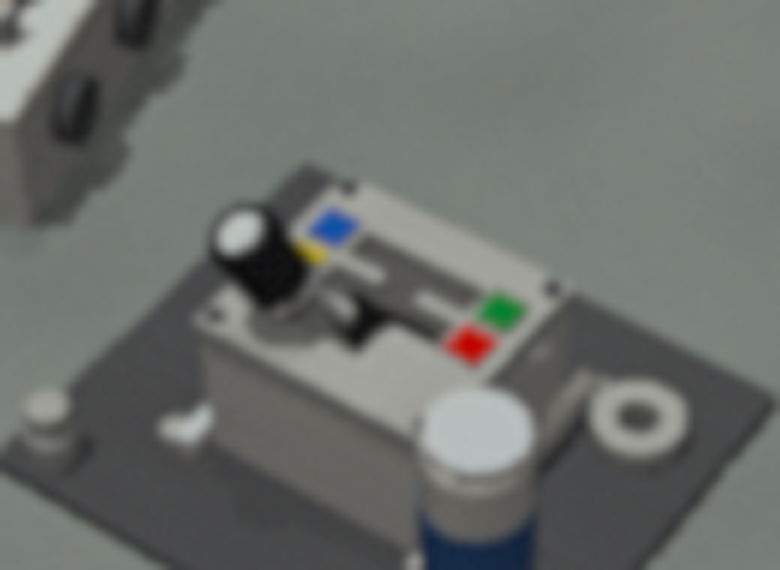

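Green is the near right slot; far middle is yellow (312,180), far right blue (320,182), near middle red (304,211) and near right green (312,213). The gate centre comes out at about (0.5505, 0.0337) with yaw about -0.283. I'll shut the fingers and push with them.

Emit:
jog_arm --series '[[-1, [0.32, -0.18, -0.03], [0, 0, 0.603]], [-1, [0.32, -0.18, -0.03], [0, 0, 0.603]], [-1, [0.32, -0.18, -0.03], [0, 0, 0.603]], [-1, [0.32, -0.18, -0.03], [0, 0, 0.603]], [-1, [0.32, -0.18, -0.03], [0, 0, 0.603]], [-1, [0.32, -0.18, -0.03], [0, 0, 0.603]], [-1, [0.32, -0.18, -0.03], [0, 0, 0.603]], [-1, [0.32, -0.18, -0.03], [0, 0, 0.603]], [-1, [0.32, -0.18, -0.03], [0, 0, 0.603]], [-1, [0.32, -0.18, -0.03], [0, 0, 0.603]], [-1, [0.32, -0.18, -0.03], [0, 0, 0.603]], [-1, [0.32, -0.18, -0.03], [0, 0, 0.603]]]'

```text
time: 1.1
tool_pos: [0.4122, -0.2267, 0.2564]
tool_rot: [3.141, 0.001, -0.281]
contact_force: [0.1, 0.3, 0.3]
opening: 0.0164
```

Emit:
jog_arm --series '[[-1, [0.16, -0.335, 0], [0, 0, 0]], [-1, [0.16, -0.335, 0], [0, 0, 0]], [-1, [0.16, -0.335, 0], [0, 0, 0]], [-1, [0.16, -0.335, 0], [0, 0, 0]], [-1, [0.16, -0.335, 0], [0, 0, 0]], [-1, [0.16, -0.335, 0], [0, 0, 0]], [-1, [0.16, -0.335, 0], [0, 0, 0]], [-1, [0.16, -0.335, 0], [0, 0, 0]], [-1, [0.16, -0.335, 0], [0, 0, 0]], [-1, [0.16, -0.335, 0], [0, 0, 0]], [-1, [0.16, -0.335, 0], [0, 0, 0]], [-1, [0.16, -0.335, 0], [0, 0, 0]]]'

```text
time: 2.1
tool_pos: [0.6591, 0.0479, 0.2559]
tool_rot: [3.14, 0.001, -0.285]
contact_force: [-0.3, -0.6, -0.0]
opening: 0.0003
```

```bash
cat >> h.py <<'E'
C=np.array([.5505,.0337]);yw=-.283
X=np.array([np.cos(yw),np.sin(yw)]);Y=np.array([-X[1],X[0]])
def loc(p): d=np.asarray(p)[:2]-C;return np.round([d@X*1000,d@Y*1000],1)
def st():
    from cell import status
    s=status.observe();f=s["contact_force"][:2]
    print("t",round(float(s["time"]),2),"loc",loc(s["tool_pos"]),"z",round(s["tool_pos"][2]*1000,1),"rot",np.round(s["tool_rot"],3),"F",(np.round([f@X,f@Y],1)),"open",s["opening"])
def snap(tag):
    from cell import eyes
    o=[]
    for n,(x,y) in(("top",(270,155)),("side",(270,175))):
        c=eyes.read_camera(n);np.savez(f"{n}_{tag}.npz",**c)
        o.append(cv2.resize(c["img"][y:y+85,x:x+80,::-1],None,fx=5,fy=5,interpolation=cv2.INTER_CUBIC))
    cv2.imwrite(f"pics/{tag}.png",np.hstack(o))
E
python3 -c "
from h import *
st();snap('a')"
```

```text
t 2.1 loc [100.3  44. ] z 255.9 rot [ 3.14e+00  1.00e-03 -2.85e-01] F [-0.1 -0.7] open 0.0003458961716171437
```

View pics/a.png

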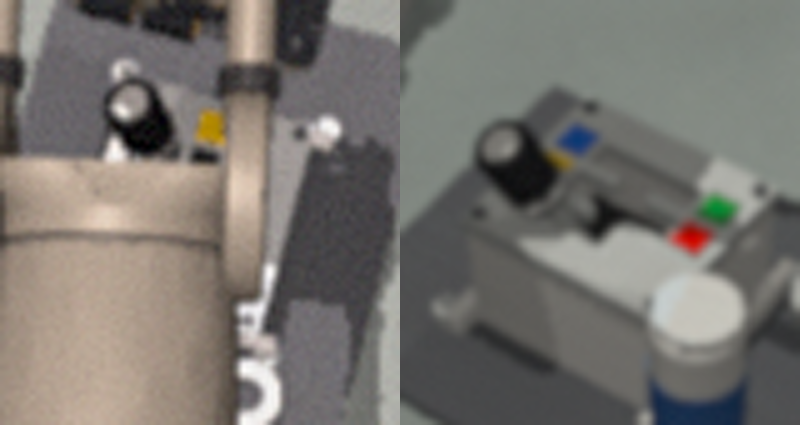

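```bash
python3 -c "
from h import *
for n in('top','side'):
    c=np.load(n+'_a.npz')
    print(proj(c,[.6591,.0479,.256]))
t=np.load('top_a.npz');s=np.load('side_a.npz')
print(loc(ray(t,296,176,.16)),loc(ray(s,270+502/5-80,175+142/5,.16)))
cv2.imwrite('pics/a2.png',cv2.resize(t['img'][100:240,230:400,::-1],None,fx=4,fy=4))
cv2.imwrite('pics/a3.png',cv2.resize(s['img'][100:240,230:400,::-1],None,fx=4,fy=4))
"
```

```text
[301.64619063 151.78566342]
[272.79279678 168.41130601]
[41.8 48.2] [43.9 48.7]
```

View pics/a2.png

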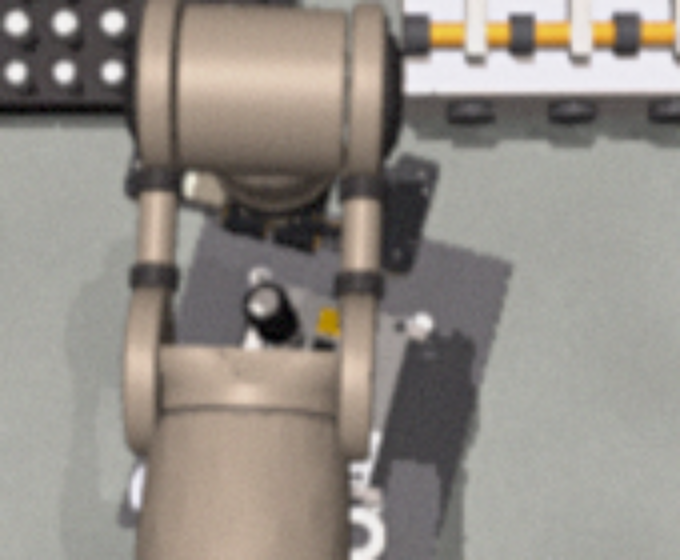

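View pics/a3.png

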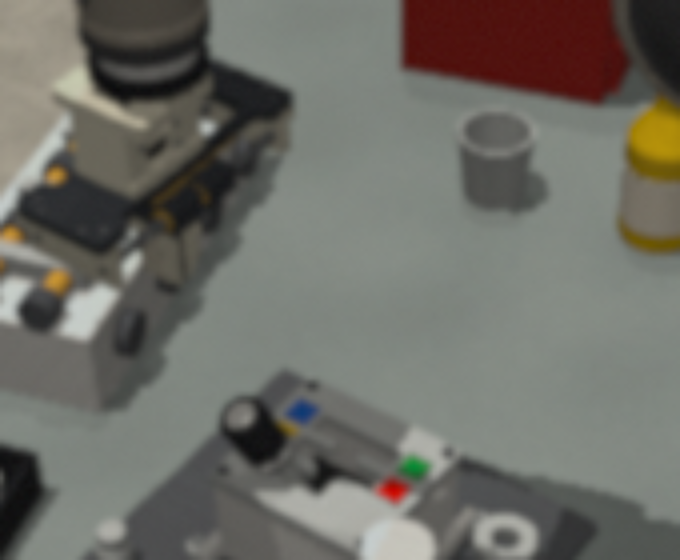

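Emit:
jog_arm --series '[[-1, [0, 0, 0.035], [0, 0, 0]], [-1, [0, 0, 0.07], [0, 0, 0]], [-1, [0, 0, 0.1], [0, 0, 0]], [-1, [0, 0, 0.12], [0, 0, 0]], [-1, [0, 0, 0.128], [0, 0, 0]], [-1, [0, 0, 0.128], [0, 0, 0]], [-1, [-0.005, 0, 0.128], [0, 0, 0]], [-1, [-0.01, 0, 0.128], [0, 0, 0]], [-1, [-0.015, 0, 0.128], [0, 0, 0]], [-1, [-0.02, 0, 0.128], [0, 0, 0]], [-1, [-0.024, 0, 0.128], [0, 0, 0]], [-1, [-0.028, 0, 0.128], [0, 0, 0]]]'

```text
time: 3.2
tool_pos: [0.6325, 0.0581, 0.1295]
tool_rot: [-3.141, -0.002, -0.283]
contact_force: [2.4, -0.6, 2.1]
opening: 0.0005
```

```bash
python3 -c "
from h import *
st()"
```

```text
t 3.2 loc [71.9 46.3] z 129.5 rot [-3.141e+00 -2.000e-03 -2.830e-01] F [2.4 0.1] open 0.00048543693090386897
```

Emit:
jog_arm --series '[[-1, [-0.004, 0, 0.001], [0, 0, 0]], [-1, [-0.008, 0, 0.001], [0, 0, 0]], [-1, [-0.012, 0, 0.001], [0, 0, 0]], [-1, [-0.016, 0, 0.001], [0, 0, 0]], [-1, [-0.02, 0, 0.001], [0, 0, 0]], [-1, [-0.024, 0, 0.001], [0, 0, 0]], [-1, [-0.028, 0, 0.001], [0, 0, 0]], [-1, [-0.031, 0, 0.001], [0, 0, 0]], [-1, [-0.034, 0, 0.001], [0, 0, 0]], [-1, [-0.037, 0, 0.001], [0, 0, 0]], [-1, [-0.04, 0, 0.001], [0, 0, 0]], [-1, [-0.04, 0, 0.001], [0, 0, 0]]]'

```text
time: 4.2
tool_pos: [0.5936, 0.0692, 0.1276]
tool_rot: [3.141, 0.001, -0.283]
contact_force: [1.5, -0.6, 0.4]
opening: 0.0
```

```bash
python3 -c "
from h import *
st();snap('b')"
```

```text
t 4.2 loc [31.4 46.1] z 127.6 rot [ 3.141e+00  1.000e-03 -2.830e-01] F [ 1.6 -0.1] open 9.940692484841662e-06
```

View pics/b.png

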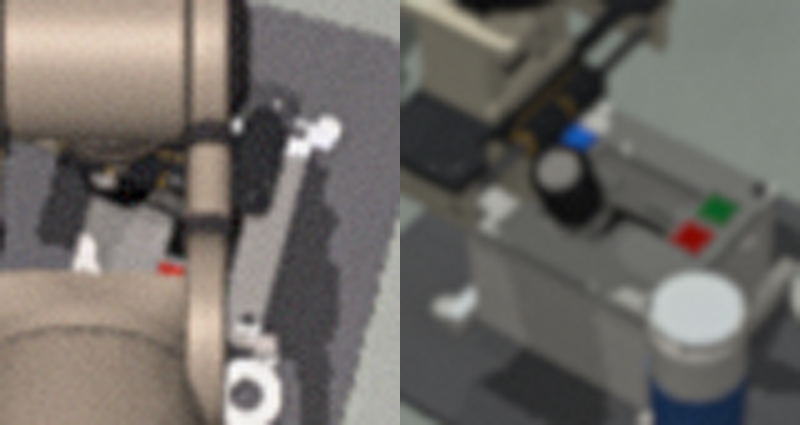

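```bash
cat >> h.py <<'E'
def knobpt(f,s,r=.157):
    # lever dir: y' about y by fore, x by side
    d=np.array([np.sin(f),np.sin(s)*np.cos(f),np.cos(s)*np.cos(f)])*r
    return np.array([*(C+d[0]*X+d[1]*Y),.02+d[2]])
E
python3 -c "
from h import *
c=np.load('side_b.npz')
for f in(.345,.15,.1,.05,0,-.05): print(f,(proj(c,knobpt(f,.34))-[270,175])*5+[400,0])
c=np.load('side_a.npz')
print((proj(c,knobpt(.345,.34))-[270,175])*5+[400,0])
"
```

```text
0.345 [488.36606228 136.81989453]
0.15 [527.26797877 152.33497801]
0.1 [538.13960316 157.33925534]
0.05 [549.31709004 162.74092864]
0 [560.76659695 168.52593514]
-0.05 [572.45260861 174.67840202]
[488.36606228 136.81989453]
```

Emit:
jog_arm --series '[[-1, [-0.002, 0, 0], [0, 0, 0]], [-1, [-0.004, 0, 0], [0, 0, 0]], [-1, [-0.005, 0, 0], [0, 0, 0]], [-1, [-0.005, 0, 0], [0, 0, 0]]]'

```text
time: 4.63
tool_pos: [0.5894, 0.0705, 0.1279]
tool_rot: [-3.142, -0.0, -0.283]
contact_force: [1.7, -0.8, 1.7]
opening: 0.0006
```

```bash
python3 -c "
from h import *
st();snap('c')
for t in 'abc':
    c=np.load(f'side_{t}.npz');g=c['img'][195:225,285:312].astype(int).sum(2)
    print(t)
    im=cv2.resize(c['img'][185:235,275:325,::-1],None,fx=10,fy=10,interpolation=cv2.INTER_NEAREST);cv2.imwrite(f'pics/k{t}.png',im)
A=np.hstack([cv2.imread(f'pics/k{t}.png')[:, :260] for t in 'abc']);cv2.imwrite('pics/kk.png',A)
"
```

```text
t 4.63 loc [27.1 46.2] z 127.9 rot [-3.142 -0.    -0.283] F [ 1.9 -0.3] open 0.000590205906297614
a
b
c
```

View pics/kk.png

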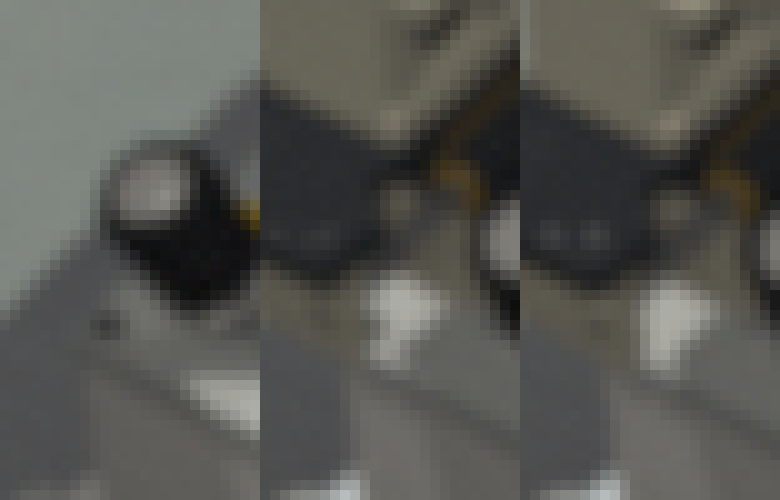

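```bash
python3 -c "
from h import *
for t in 'abc':
    c=np.load(f'side_{t}.npz');g=cv2.cvtColor(c['img'],cv2.COLOR_RGB2GRAY)
    x0,y0=(284,196) if t=='a' else (294,200)
    r=g[y0:y0+16,x0:x0+16]; print(t);print(r)
"
```

```text
a
[[131 132 132 132 132 132 133 133 132 132 127 116 100  86  80  78]
 [132 131 131 132 131 130 130 131 130 127 118 101  87  79  78  78]
 [132 131 131 130 125 119 114 113 113 108  97  86  80  79  79  79]
 [132 131 128 122 107  91  83  79  75  70  67  71  77  79  78  80]
 [131 128 116 100  89  84  83  82  72  53  44  55  69  77  80  83]
 [131 119  97  83  92 104 109 108  96  70  41  40  56  70  82  91]
 [126 106  84  90 106 114 118 118 111  84  48  27  41  61  83  98]
 [119  91  83 103 115 117 121 127 122  93  52  22  26  49  80 101]
 [113  81  84 108 117 120 128 138 126  87  45  22  20  38  69  95]
 [108  73  77 105 115 119 128 132 108  67  33  21  18  26  49  77]
 [100  64  60  87  99 101 101  94  69  40  25  20  16  19  31  54]
 [ 94  58  40  53  64  64  59  51  34  24  19  20  18  18  20  32]
 [ 86  61  37  28  28  28  29  25  21  19  20  19  18  21  17  20]
 [ 79  68  54  36  18  18  17  18  20  17  18  20  18  17  16  18]
 [ 77  76  69  53  34  19  14  18  18  19  22  18  22  19  19  19]
 [ 77  79  76  67  52  32  19  16  15  19  18  21  20  19  17  21]]
b
[[ 39  34  30  29  26  
[... 1424 characters left out ...]
  68  68  60  50  62  86  96]
 [ 56  57  60  53  42  44  66  86  96 101  98  85  60  47  58  75]
 [ 65  69  67  53  44  67  97 114 119 122 121 111  87  56  43  65]
 [ 73  79  75  56  53  84 114 125 126 127 127 124 106  70  42  56]
 [ 80  85  76  54  56  90 119 126 125 126 127 125 110  74  39  44]
 [ 84  87  75  54  56  92 119 126 125 126 126 121 103  68  32  33]
 [ 87  86  78  56  53  82 111 122 124 124 120 107  83  50  25  24]
 [ 85  88  80  63  46  61  89 106 111 111 102  81  55  33  18  18]
 [ 87  86  84  71  48  37  54  70  79  79  68  51  32  22  20  12]
 [ 98  89  86  80  60  35  25  34  41  42  35  26  19  20  20  15]
 [119  98  89  85  70  46  25  18  20  20  20  19  18  16  14  15]]
```

```bash
python3 -c "
from h import *
c=np.load('top0.npz')
print(loc(ray(c,271.3,222.5,.16)))"
```

```text
[-111.8   80.2]
```

Emit:
jog_arm --series '[[-1, [0.01, 0, 0], [0, 0, 0]], [-1, [0.025, 0, 0], [0, 0, 0]], [-1, [0.025, -0.03, 0], [0, 0, 0]], [-1, [0.025, -0.06, 0], [0, 0, 0]], [-1, [0.02, -0.065, 0], [0, 0, 0]], [-1, [0, -0.065, 0], [0, 0, 0]], [-1, [-0.02, -0.065, 0], [0, 0, 0]], [-1, [-0.027, -0.065, 0], [0, 0, 0]], [-1, [-0.027, -0.065, 0], [0, 0, 0]], [-1, [-0.027, -0.065, 0], [0, 0, 0]]]'

```text
time: 5.57
tool_pos: [0.5819, 0.1401, 0.128]
tool_rot: [3.141, -0.001, -0.283]
contact_force: [-0.6, 0.5, 0.0]
opening: 0.0006
```

```bash
python3 -c "
from h import *
st();snap('d')"
```

```text
t 5.57 loc [  0.4 110.9] z 128.0 rot [ 3.141e+00 -1.000e-03 -2.830e-01] F [-0.7  0.3] open 0.0005648752593697752
```

View pics/d.png

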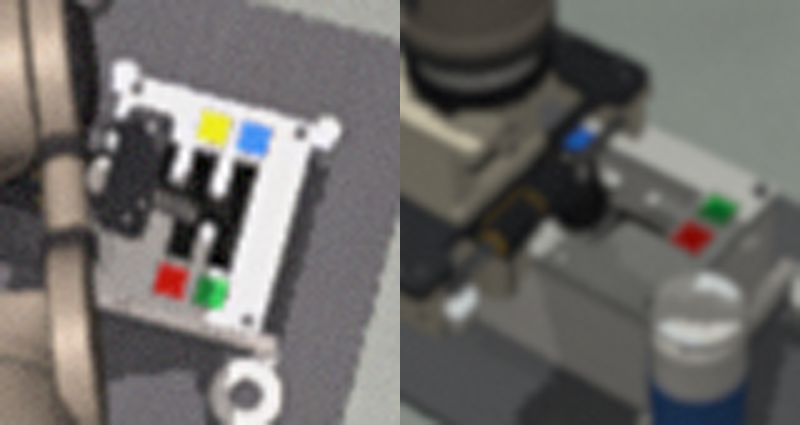

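Emit:
jog_arm --series '[[-1, [0, 0.008, 0], [0, 0, 0]], [-1, [0, 0.016, 0], [0, 0, 0]], [-1, [0, 0.022, 0], [0, 0, 0]], [-1, [0, 0.027, 0], [0, 0, 0]], [-1, [0, 0.032, 0], [0, 0, 0]], [-1, [0, 0.037, 0], [0, 0, 0]], [-1, [0, 0.042, 0], [0, 0, 0]], [-1, [0, 0.042, 0], [0, 0, 0]]]'

```text
time: 6.33
tool_pos: [0.5698, 0.0992, 0.1279]
tool_rot: [3.141, -0.0, -0.284]
contact_force: [0.6, 1.1, 1.6]
opening: 0.0005
```

```bash
python3 -c "
from h import *
st();snap('e')"
```

```text
t 6.33 loc [ 0.2 68.2] z 127.9 rot [ 3.141 -0.    -0.284] F [0.3 1.2] open 0.0005156377739038277
```

View pics/e.png

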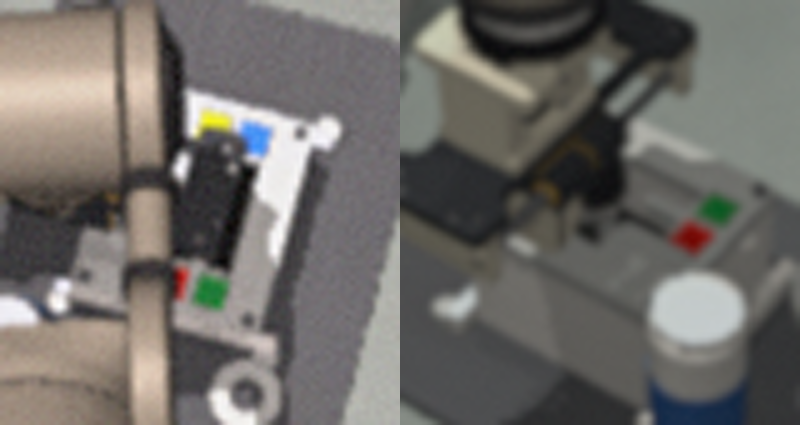

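Emit:
jog_arm --series '[[-1, [0, 0.005, 0], [0, 0, 0]], [-1, [0, 0.01, 0], [0, 0, 0]], [-1, [0, 0.015, 0], [0, 0, 0]], [-1, [0, 0.02, 0], [0, 0, 0]], [-1, [0, 0.024, 0], [0, 0, 0]], [-1, [0, 0.028, 0], [0, 0, 0]], [-1, [0, 0.028, 0], [0, 0, 0]]]'

```text
time: 7.02
tool_pos: [0.5618, 0.0722, 0.1276]
tool_rot: [3.141, 0.0, -0.284]
contact_force: [0.5, 1.4, 0.5]
opening: 0.0001
```

```bash
python3 -c "
from h import *
st();snap('f')"
```

```text
t 7.02 loc [ 0.1 40.2] z 127.6 rot [ 3.141  0.    -0.284] F [0.  1.5] open 7.774197748897831e-05
```

View pics/f.png

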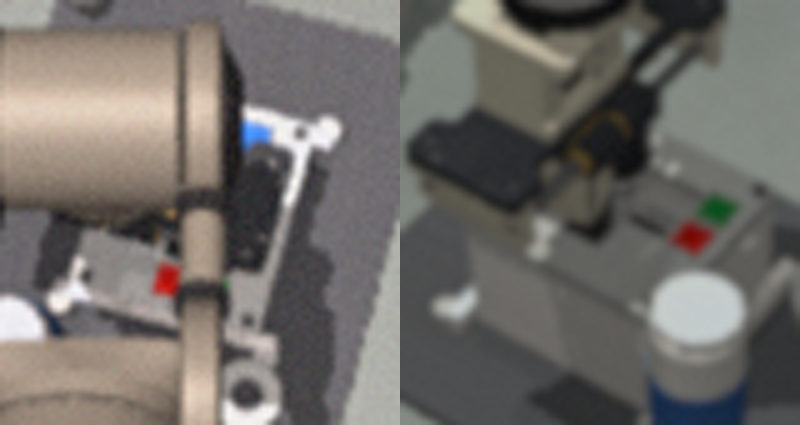

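Moving smoothly at about 1.5 N, with the lever near the middle column. I'll keep going right in small steps.

Emit:
jog_arm --series '[[-1, [0, 0.005, 0], [0, 0, 0]], [-1, [0, 0.01, 0], [0, 0, 0]], [-1, [0, 0.015, 0], [0, 0, 0]], [-1, [0, 0.02, 0], [0, 0, 0]], [-1, [0, 0.025, 0], [0, 0, 0]], [-1, [0, 0.028, 0], [0, 0, 0]], [-1, [0, 0.028, 0], [0, 0, 0]]]'

```text
time: 7.7
tool_pos: [0.5541, 0.0455, 0.1277]
tool_rot: [3.141, 0.0, -0.284]
contact_force: [0.1, 0.6, 1.2]
opening: 0.0006
```

```bash
python3 -c "
from h import *
st();snap('g')"
```

```text
t 7.7 loc [ 0.2 12.3] z 127.7 rot [ 3.141  0.    -0.284] F [-0.1  0.6] open 0.0005829607666279146
```

View pics/g.png

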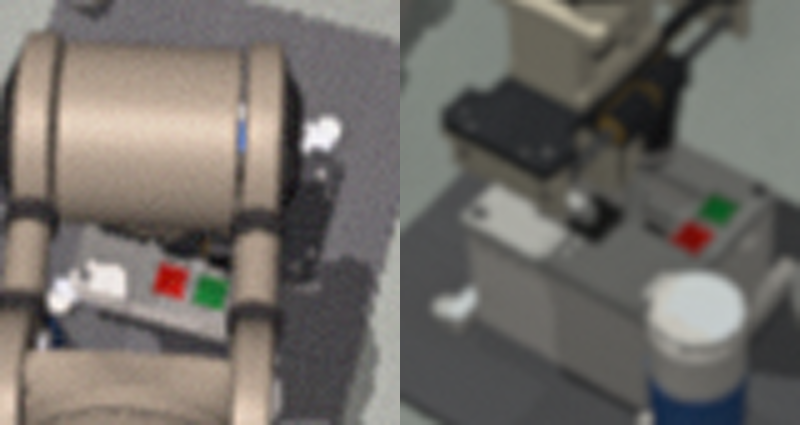

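Emit:
jog_arm --series '[[-1, [0, 0.003, 0], [0, 0, 0]], [-1, [0, 0.006, 0], [0, 0, 0]], [-1, [0, 0.009, 0], [0, 0, 0]], [-1, [0, 0.012, 0], [0, 0, 0]], [-1, [0, 0.012, 0], [0, 0, 0]]]'

```text
time: 8.22
tool_pos: [0.5506, 0.0342, 0.1276]
tool_rot: [3.141, 0.0, -0.284]
contact_force: [0.5, 1.4, -0.0]
opening: 0.0007
```

```bash
python3 -c "
from h import *
st()"
```

```text
t 8.22 loc [-0.   0.5] z 127.6 rot [ 3.141  0.    -0.284] F [0.1 1.5] open 0.0007431236031295359
```

Emit:
jog_arm --series '[[-1, [0, -0.01, 0], [0, 0, 0]], [-1, [0, -0.025, 0], [0, 0, 0]], [-1, [0.03, -0.03, 0], [0, 0, 0]], [-1, [0.065, -0.03, 0], [0, 0, 0]], [-1, [0.1, -0.03, 0], [0, 0, 0]], [-1, [0.1, 0, 0], [0, 0, 0]], [-1, [0.1, 0.04, 0], [0, 0, 0]], [-1, [0.1, 0.045, 0], [0, 0, 0]], [-1, [0.1, 0.045, 0], [0, 0, 0]]]'

```text
time: 8.97
tool_pos: [0.634, -0.0383, 0.1274]
tool_rot: [3.141, 0.001, -0.287]
contact_force: [0.3, -0.1, -0.2]
opening: 0.0006
```

```bash
python3 -c "
from h import *
st();snap('i')
c=np.load('side_i.npz')
for f in (-.05,0,.05):
  for s in(-.25,-.3,-.34): print(f,s,((proj(c,knobpt(f,s))-[270,175])*5+[400,0]).round())"
```

```text
t 8.97 loc [100.3 -45.8] z 127.4 rot [ 3.141e+00  1.000e-03 -2.870e-01] F [ 0.3 -0.1] open 0.0005774722107844037
-0.05 -0.25 [670.  74.]
-0.05 -0.3 [678.  69.]
-0.05 -0.34 [684.  65.]
0 -0.25 [659.  68.]
0 -0.3 [667.  63.]
0 -0.34 [673.  60.]
0.05 -0.25 [648.  63.]
0.05 -0.3 [655.  58.]
0.05 -0.34 [662.  55.]
```

View pics/i.png

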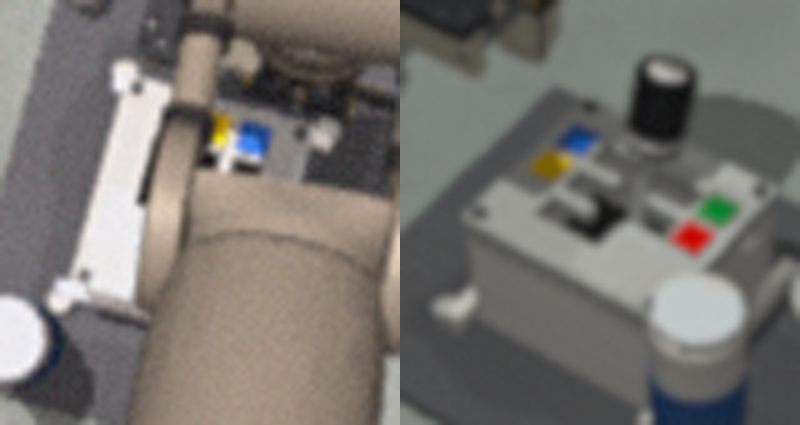

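```bash
cat >> h.py <<'E'
def solve(uv,c,x0=(0,-.3)):
    from scipy.optimize import least_squares
    r=least_squares(lambda q:proj(c,knobpt(*q))-uv,x0);return r.x.round(3)
def disc(c,x0,y0,x1,y1,th=90):
    g=cv2.cvtColor(c['img'],cv2.COLOR_RGB2GRAY)[y0:y1,x0:x1]
    k,l,s,ce=cv2.connectedComponentsWithStats((g>th).astype(np.uint8))
    for i in range(1,k):
        if s[i,4]>10: print(s[i],(ce[i]+[x0,y0]).round(2),solve(ce[i]+[x0,y0],c))
E
python3 -c "
from h import *
c=np.load('side_i.npz')
cv2.imwrite('pics/i2.png',cv2.resize(c['img'][180:210,305:340,::-1],None,fx=16,fy=16,interpolation=cv2.INTER_NEAREST))
disc(c,317,184,330,196,100)
c=np.load('side_a.npz');disc(c,286,199,294,208,90);print(solve(np.array([289.8,203.7]),c,(.3,.3)))
c=np.load('side_c.npz');print(solve(np.array([303,209.3]),c,(0,.3)))
"
```

```text
[ 0  0 13  6 38] [323.68 185.18] [ 0.052 -0.388]
[ 2  3  8  5 29] [322.62 189.  ] [-0.019 -0.25 ]
[ 0  0  8  8 40] [289.27 202.78] [0.305 0.337]
[0.28 0.35]
[-0.02   0.342]
```

View pics/i2.png

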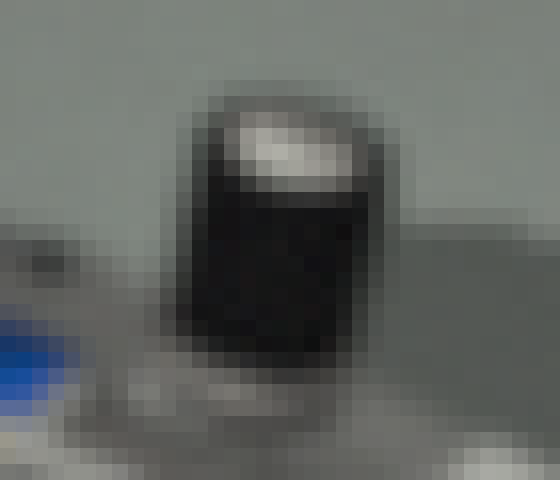

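Emit:
jog_arm --series '[[-1, [0, -0.04, -0.006], [0, 0, 0]], [-1, [0, -0.075, -0.006], [0, 0, 0]], [-1, [-0.03, -0.075, -0.006], [0, 0, 0]], [-1, [-0.065, -0.075, -0.006], [0, 0, 0]], [-1, [-0.1, -0.075, -0.006], [0, 0, 0]], [-1, [-0.1, -0.06, -0.006], [0, 0, 0]], [-1, [-0.1, -0.05, -0.006], [0, 0, 0]], [-1, [-0.1, -0.046, -0.006], [0, 0, 0]], [-1, [-0.1, -0.043, -0.006], [0, 0, 0]], [-1, [-0.1, -0.043, -0.006], [0, 0, 0]]]'

```text
time: 9.9
tool_pos: [0.5514, 0.0324, 0.1339]
tool_rot: [-3.141, -0.001, -0.284]
contact_force: [1.1, -0.2, 0.7]
opening: 0.0007
```

```bash
python3 -c "
from h import *
st()"
```

```text
t 9.9 loc [ 1.2 -1. ] z 133.9 rot [-3.141e+00 -1.000e-03 -2.840e-01] F [1.2 0.1] open 0.0006852376688081921
```

Emit:
jog_arm --series '[[-1, [0, 0.002, 0], [0, 0, 0]], [-1, [0, 0.004, 0], [0, 0, 0]], [-1, [0, 0.006, 0], [0, 0, 0]], [-1, [0, 0.006, 0], [0, 0, 0]]]'

```text
time: 10.23
tool_pos: [0.5488, 0.0269, 0.1336]
tool_rot: [3.142, -0.0, -0.283]
contact_force: [0.8, 1.2, 0.3]
opening: 0.0007
```

```bash
python3 -c "
from h import *
st();snap('j')"
```

```text
t 10.23 loc [ 0.3 -7. ] z 133.6 rot [ 3.142 -0.    -0.283] F [0.4 1.4] open 0.0006752505639255493
```

View pics/j.png

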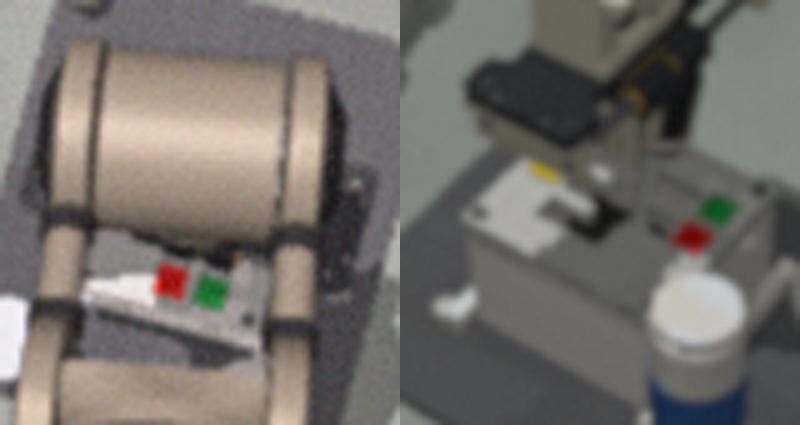

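Emit:
jog_arm --series '[[-1, [0, 0.002, 0], [0, 0, 0]], [-1, [0, 0.004, 0], [0, 0, 0]], [-1, [0, 0.004, 0], [0, 0, 0]]]'

```text
time: 10.58
tool_pos: [0.5474, 0.023, 0.1336]
tool_rot: [3.141, 0.0, -0.283]
contact_force: [0.7, 1.1, -0.5]
opening: 0.0006
```

```bash
python3 -c "
from h import *
st()"
```

```text
t 10.58 loc [ -0.  -11.2] z 133.6 rot [ 3.141  0.    -0.283] F [0.3 1.2] open 0.0005845293422199782
```

Emit:
jog_arm --series '[[-1, [0, -0.01, 0], [0, 0, 0]], [-1, [0, -0.03, 0.0], [0, 0, 0]], [-1, [0.03, -0.04, 0.0], [0, 0, 0]], [-1, [0.065, -0.04, 0.0], [0, 0, 0]], [-1, [0.1, -0.04, 0.006], [0, 0, 0]], [-1, [0.1, 0, 0.006], [0, 0, 0]], [-1, [0.1, 0.032, 0.006], [0, 0, 0]], [-1, [0.1, 0.032, 0.006], [0, 0, 0]]]'

```text
time: 11.25
tool_pos: [0.6336, -0.0402, 0.1263]
tool_rot: [3.139, 0.002, -0.287]
contact_force: [0.1, -0.3, 1.1]
opening: 0.0007
```

```bash
python3 -c "
from h import *
st();snap('k')
c=np.load('side_k.npz')
cv2.imwrite('pics/k2.png',cv2.resize(c['img'][175:230,300:355,::-1],None,fx=10,fy=10,interpolation=cv2.INTER_NEAREST))
disc(c,317,182,332,194,100)"
```

```text
t 11.25 loc [100.5 -47.7] z 126.3 rot [ 3.139e+00  2.000e-03 -2.870e-01] F [ 0.2 -0.2] open 0.0006746691693468435
[ 0  0 15 12 85] [323.62 184.81] [ 0.062 -0.402]
```

View pics/k2.png

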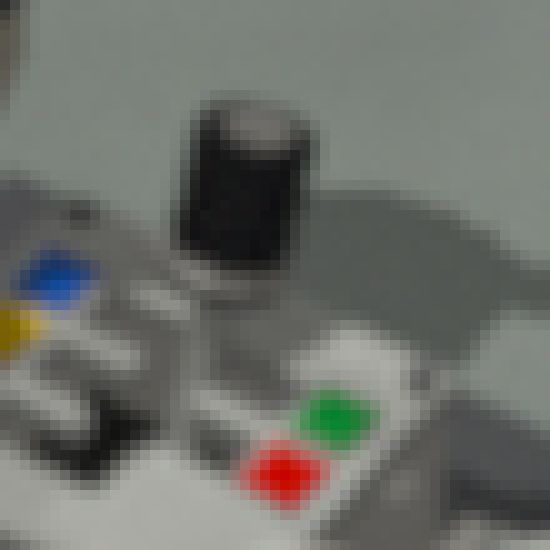

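```bash
python3 -c "
from h import *
c=np.load('side_k.npz')
for uv in((325.1,187.1),(325.1,187.6),(325.5,186.6)): print(solve(np.array(uv),c))"
```

```text
[-0.01  -0.343]
[-0.02  -0.327]
[-0.003 -0.366]
```

Emit:
jog_arm --series '[[-1, [-0.03, -0.005, -0.002], [0, 0, 0]], [-1, [-0.055, -0.005, -0.002], [0, 0, 0]], [-1, [-0.065, -0.005, -0.002], [0, 0, 0]], [-1, [-0.07, -0.005, -0.002], [0, 0, 0]], [-1, [-0.075, -0.005, -0.002], [0, 0, 0]], [-1, [-0.08, -0.005, -0.002], [0, 0, 0]], [-1, [-0.084, -0.005, -0.002], [0, 0, 0]], [-1, [-0.088, -0.005, -0.002], [0, 0, 0]], [-1, [-0.091, -0.005, -0.002], [0, 0, 0]], [-1, [-0.091, -0.005, -0.002], [0, 0, 0]]]'

```text
time: 12.18
tool_pos: [0.5483, -0.0051, 0.1297]
tool_rot: [3.142, 0.0, -0.283]
contact_force: [1.3, -0.5, 0.6]
opening: 0.0007
```

```bash
python3 -c "
from h import *
st();snap('l')"
```

```text
t 12.18 loc [  8.7 -37.9] z 129.7 rot [ 3.142  0.    -0.283] F [ 1.4 -0.1] open 0.0006924168568853079
```

View pics/l.png

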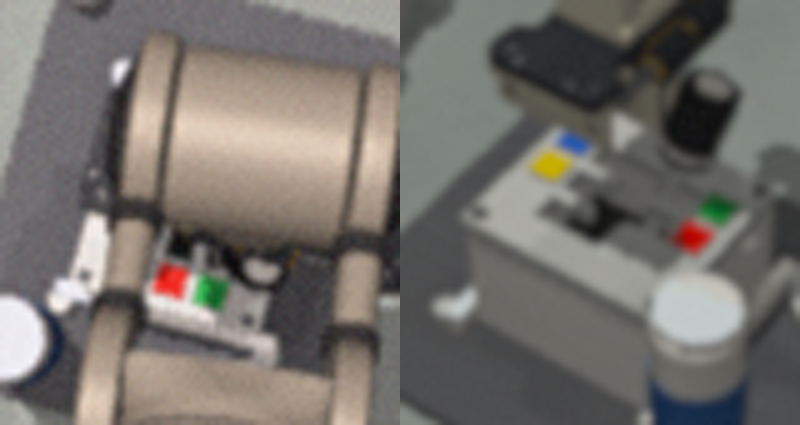

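Emit:
jog_arm --series '[[-1, [-0.004, 0, 0.001], [0, 0, 0]], [-1, [-0.008, 0, 0.002], [0, 0, 0]], [-1, [-0.012, 0, 0.002], [0, 0, 0]], [-1, [-0.016, 0, 0.002], [0, 0, 0]], [-1, [-0.016, 0, 0.002], [0, 0, 0]]]'

```text
time: 12.7
tool_pos: [0.5322, -0.0004, 0.1275]
tool_rot: [3.141, 0.001, -0.283]
contact_force: [1.0, 0.1, -0.3]
opening: 0.0007
```

```bash
python3 -c "
from h import *
st()"
```

```text
t 12.7 loc [ -8.1 -37.9] z 127.5 rot [ 3.141e+00  1.000e-03 -2.830e-01] F [0.9 0.3] open 0.0006651307447486113
```

Emit:
jog_arm --series '[[-1, [-0.002, 0, 0], [0, 0, 0]], [-1, [-0.004, 0, 0], [0, 0, 0]], [-1, [-0.006, 0, 0], [0, 0, 0]], [-1, [-0.006, 0, 0], [0, 0, 0]]]'

```text
time: 13.03
tool_pos: [0.5289, 0.0006, 0.1282]
tool_rot: [-3.141, -0.004, -0.283]
contact_force: [5.5, -1.9, -0.9]
opening: 0.0006
```

```bash
python3 -c "
from h import *
st();snap('m')"
```

```text
t 13.03 loc [-11.5 -37.8] z 128.2 rot [-3.141 -0.004 -0.283] F [ 5.8 -0.3] open 0.0006458913232207191
```

View pics/m.png

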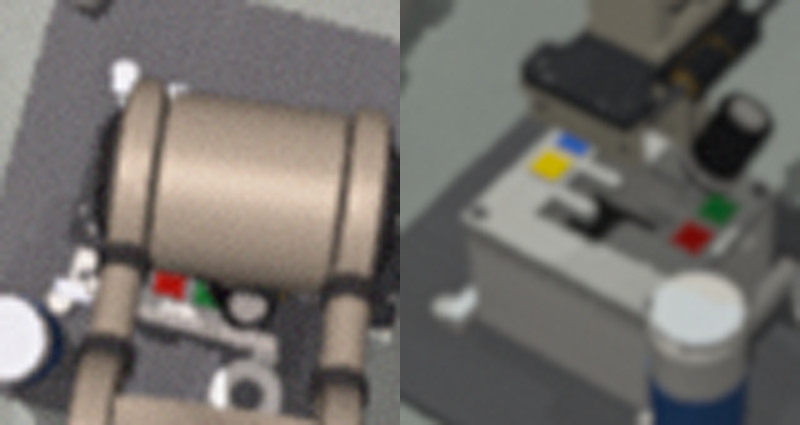

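Emit:
jog_arm --series '[[-1, [-0.001, 0, 0], [0, 0, 0]], [-1, [-0.002, 0, 0], [0, 0, 0]], [-1, [-0.002, 0, 0], [0, 0, 0]]]'

```text
time: 13.38
tool_pos: [0.5283, 0.0008, 0.1285]
tool_rot: [-3.141, -0.007, -0.283]
contact_force: [8.6, -2.9, -2.2]
opening: 0.0004
```

```bash
python3 -c "
from h import *
st()"
```

```text
t 13.38 loc [-12.1 -37.8] z 128.5 rot [-3.141 -0.007 -0.283] F [ 9.1 -0.4] open 0.00041675951276500884
```

Firm end stop at about 9 N. I'll back off and lift clear.

Emit:
jog_arm --series '[[-1, [0.01, 0, 0], [0, 0, 0]], [-1, [0.03, 0, 0], [0, 0, 0]], [-1, [0.06, 0, 0], [0, 0, 0]], [-1, [0.09, 0, -0.01], [0, 0, 0]], [-1, [0.12, 0, -0.04], [0, 0, 0]], [-1, [0.13, 0, -0.08], [0, 0, 0]], [-1, [0.13, 0, -0.11], [0, 0, 0]], [-1, [0.13, 0, -0.12], [0, 0, 0]], [-1, [0.13, 0, -0.12], [0, 0, 0]], [-1, [0.13, 0, -0.12], [0, 0, 0]]]'

```text
time: 14.22
tool_pos: [0.6497, -0.0346, 0.2468]
tool_rot: [3.141, 0.002, -0.283]
contact_force: [0.5, -0.6, -0.8]
opening: 0.0003
```

```bash
python3 -c "
from h import *
st();snap('n')
c=np.load('side_n.npz')
for f in(-.25,-.28,-.31,-.345): print(f,((proj(c,knobpt(f,-.34))-[270,175])*5+[400,0]).round())
cv2.imwrite('pics/n2.png',c['img'][:,:,::-1])
t=np.load('top_n.npz');cv2.imwrite('pics/n3.png',t['img'][:,:,::-1])"
```

```text
t 14.22 loc [114.3 -37.9] z 246.8 rot [ 3.141e+00  2.000e-03 -2.830e-01] F [ 0.6 -0.5] open 0.0003152274999368457
-0.25 [728.  94.]
-0.28 [734. 100.]
-0.31 [740. 105.]
-0.345 [748. 111.]
```

View pics/n.png

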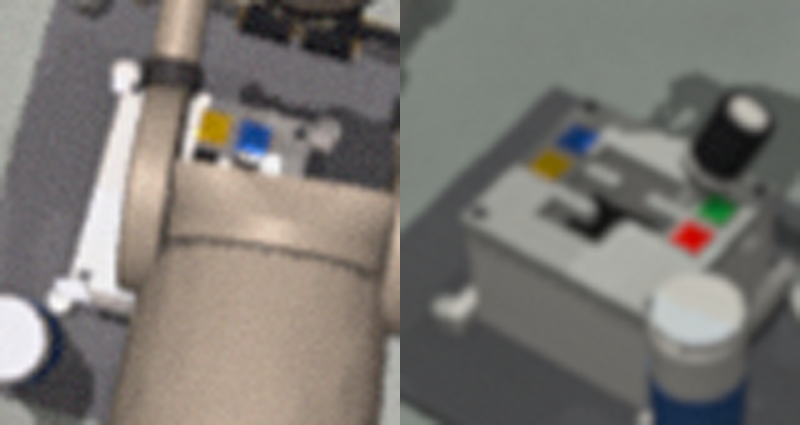

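View pics/n2.png

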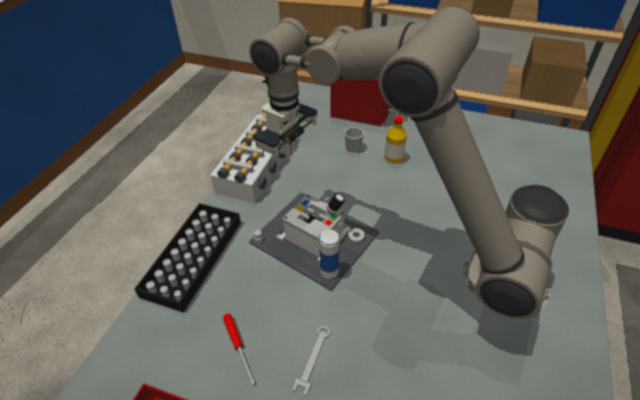

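View pics/n3.png

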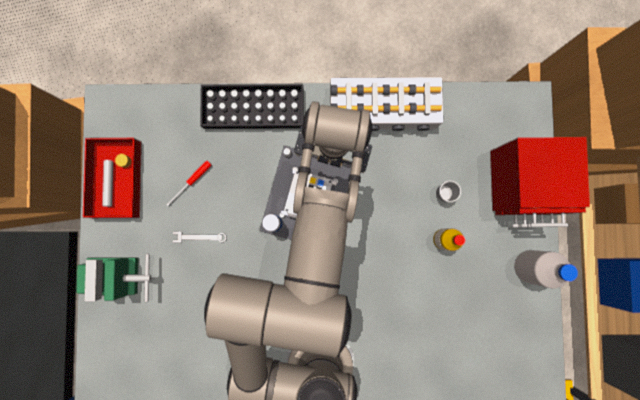

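```bash
python3 -c "
from cell import job
print(job.hand_in())"
```

```text
the job is handed in; nothing more can be done
None
```

The lever is in the green-tagged slot (near right), and I have handed the job in. I used shut fingers to push it out of the far-left slot into neutral, across to the right column, then home into the slot. It took about 14 s of robot time.

**Last checks:**
- **Lever:** it met a firm end stop at about 9 N, the highest force I read. After the arm backed off, the side camera put it at shift_fore about -0.345 rad.
- **Bystanders:** all seven except the bearing looked unmoved in the final side and top pictures. The bearing was hidden in the top view and visible only in the side view. I did not measure their distances.
- **Arm:** it ended clear of the scene, with the contact force near zero.
- **Knob lift:** I could not measure it directly. The knob looked seated in the pictures.

**What disagreed:** my first sideways push fell short, at about -0.26 rad instead of -0.34. The camera showed this and I pushed again before entering the slot. The camera and the finger contact also put the lever's starting lean at about 0.3 rad rather than the nominal 0.345.

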